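Check a drilling jig with its test rod

TASK

Zero the gauge of the drilling jig by pressing the button on its display unit fully down and letting it up again. Then take the test rod from its rack, thread it tip first through the front bushing and on through the second one, and push the gauge's sprung plunger in by about two thirds of its travel; finish while still holding the rod by its handle in that position, keeping the plunger pushed in so the gauge can be read. Leave the chisel, the pencil, the tape measure and the roll of tape where they lie.

Things in the scene. Friction and masses are not known exactly. Their poses are not given: they have to be found in the camera images.
- jig: Plywood drilling jig fixed to the bench. Origin on the bench, z up, x = threading direction, pointing roughly to the robot's right (world -y). Base plate 100 mm wide, 12 mm thick, x = -85 to +185 mm. Both bores lie on one line along x at y = 0, z = 100 mm. Bushing blocks 70 mm wide in y, tops at 130 mm. Behind them a gauge block (x = 117 to 167 mm) with a dial on top, 128 mm high.
- bush1 (a point): Centre of the front (entry) bushing's mouth, on the bore axis, at the face of its brass flange (29 mm across, 6 mm thick); axes as jig. Bore 15 mm, 30 mm long including the flange: jig x = -70 to -40 mm.
- bush2 (a point): Centre of the second bushing's mouth, on the same axis, 100 mm further along jig x, same size: jig x = +30 to +60 mm; axes as jig.
- plunger (a joint): Travel of the gauge's sprung plunger in m: 0 when out, 0.022 fully in, moves along jig +x. Steel disc 24 mm across on the bore axis. The spring pushes back with 1.5 N at the start and 3.7 N fully in.
- plunger_face (a point): Centre of the plunger's face that the rod's tip pushes on (moves with the plunger); at jig x = +75 mm when out.
- rod: Test rod, loose, about 0.1 kg. Origin at the middle of its handle on the rod's axis; x points along the rod to its tip. Round dark wooden handle, 22 mm diameter, x = -30 to +30 mm; smooth steel rod, 12 mm diameter, x = 30 to 205 mm, bullet nose over the last 14 mm. Starts level in the rack, axis 55 mm above the bench, handle overhanging the rack with free space below and beside it.
- rod_tip (a point): The end of the rod's nose, on the axis.
- rod_shoulder (a point): On the rod's axis where the handle ends and the steel begins, 175 mm behind the tip.
- rack: Fixed wooden rack, base 160 x 70 x 12 mm, origin at the centre of its underside, x along the rod towards its tip; two V supports 55 mm either side of the origin, open upward, tops 61 mm above the bench.
- display: Gauge display unit fixed to the bench: grey box 100 x 90 x 50 mm (x = -35 to +65 mm, y = +-45 mm), origin on the bench below the button; blank screen on top beyond the button (+x).
- zero (a joint): Travel of the zero button in m: 0 up, 0.007 fully down; it is pressed straight down and springs back; fully down takes 5 N.
- zero_top (a point): Centre of the top face of the zero button (black round cap 28 mm across, 73 mm above the bench when up).
- tape: Loose roll of masking tape, 96 mm across, 25 mm high, lying flat; leave alone.
- chisel: Loose chisel lying beside the jig, 240 mm long; leave alone.
- tape_measure: Loose grey tape measure, 65 x 32 x 60 mm, beside the jig on the robot's side; leave alone.
- pencil: Loose flat carpenter's pencil, 170 mm long, beside the rack; leave alone.
Mind the look-alikes: they are no part of the job. What is shaped like the rod but purple is not meant.

How it is judged:
By the outcome, as a careful person would: the job done as asked, in the order asked, and still so for the second after the job is handed in, while the arm keeps its last pose, push and grip.
It also fails if it takes over 72 s, if anything falls off the work surface, if the arm or the gripper's body presses on something with over 40 N, if the wrist force passes 120 N, or if a joint passes its speed limit or range.

ROBOT

A 7-joint arm with a two-finger parallel gripper is mounted at the origin on the work surface. World frame = base frame: x ahead of the robot, y to its left, z up, the work surface at z = 0. Lengths are in m, angles in rad, forces in N, time in s.
With the tool pointing down it reaches from about 0.4 to 0.85 m from the base axis. Payload 10.4 kg.
Tool frame: the origin (TCP) lies between the finger pads; the fingertips stand 25 mm ahead of it and the grasp point (between the pads) lies 6 mm ahead of it; x points along the fingers, y is the direction in which the jaws open and shut, and the axes are right-handed (so a half turn about x gives the same grasp; the last joint's range is limited). The gripper opens to 87 mm and grips with 3 to 60 N. Pads are 19 mm wide; open, the fingers measure 117 mm over their backs; the gripper's body (75 mm by 190 mm) begins 51 mm behind the grasp point.
Start: joints at [-1.255, 0.332, -0.065, 1.46, 0.022, 1.35, -0.088], TCP at [0.208, 0.589, 0.248] pointing down, gripper open.
Joint ranges: [-2.6, 2.6], [-0.5, 2.12], [-1.47, 1.34], [0.16, 2.42], [-1.27, 4.41], [0.06, 2.06], [-2.6, 2.6]. Speed limits (rad/s): [2.22, 2.22, 2.79, 2.79, 3.14, 3.14, 3.14].

INTERFACE

Orientations are given as a unit quaternion [x, y, z, w].
In Python, from bench import r gives the robot as it stands.
- The arm moves only by the shell command python3 -m pendant 'ROWS' [FORCE]. ROWS is JSON, a list of rows, each an object with "translation": the shift along the world's x, y, z in cm, a list of three; "angular": the turn, a rotation vector about the world's x, y, z in degrees, a list of three; "hand": the opening, from -1 (shut) to 1 (fully open). In form: [{"translation": [dx, dy, dz], "angular": [wx, wy, wz], "hand": hand}, ...]. A call has 1 to 20 rows; each row shifts and turns the commanded pose from where the row before left it; what a row does not reach is not made up. A row lasts 1/10 s, in which the tool goes at most 50 mm and 8.59 degrees, less where a joint would pass 70% of its speed; a pose out of reach is approached as far as the arm can. A call is refused whole if a number of a shift passes 5 or a number of a turn 8.59, either way. A call with a gripper value outside its range is refused whole. The fingers move at their own pace and stop on an object; FORCE is the grip in N (left out, the last holds). Time passes only in rows, so rows that do not move let the fingers close. It gives the time, the measured TCP pose, the force and the opening at its end, in the units of the state.
- r.read_state(): the state, without advancing time (a new reading comes with each control period).
- r.camera(name): name is "side" or "top"; returns the picture (400x640x3 uint8, red, green, blue); there is no depth.
- r.camera_info(name): a dict with "fx", "fy", "cx", "cy" (pixels), "rvec" (rotation vector, rad) and "tvec" (3), from world to camera coordinates, as OpenCV has them. Camera axes: x right, y down, z forward; pixel columns grow to the right and rows downward; lengths in m; the calibration is good to about 2 mm. A picture is of the moment at which its call begins. camera_info takes no time and is no camera call.
- r.close_job(): hands the job in, once; it reports no verdict.
Trained networks look in the newest picture that a camera, given by its name, has taken for a name from the list of things; names that differ only in an ending like _2 or _b are one class to them, and where a whole thing is asked for, a point or a joint stands for the part that bears it (a point fixed in the world has none). Each returns a list of dicts, best first, with "confidence" (0 to 1); they miss things now and then, are a little off and sometimes report something else, mostly with a low value. They report only what shows in the picture. A call takes as long as a camera call. They do not tell look-alikes from the thing itself.
- r.find_in(camera, name): "point" ([row, column] in pixels, amid what is visible of it).
- r.mark_of(camera, name): "point" ([row, column] in pixels: a listed point, or the origin of a listed thing).
The state is a dict: "time": time; "joint_positions": joint angles; "joint_vel": joint speeds; "joint_torque": joint torques, N m; "ee_pos": TCP position; "eef_rot": TCP orientation; "ft_force": force on the tool from outside, world axes, zero at the start; "torque": the same for the moment, N m; "width": finger opening in m.
Only numpy, scipy, OpenCV 4.12 (cv2) and the standard library are available. Lean on these libraries where they do the work, as an engineer would, in place of code of your own. Each camera call takes 0.05 s, during which the arm holds its last target.

## Working session

There is one attempt and no reset: what is moved stays moved. The work goes in short steps, Python scripts to look and compute and a shell command to move; the robot and the scene stay as the last step left them, time stands still between calls to the robot, and variables do not carry over. Pictures are saved under pics/ and viewed, and the job is handed in when it is done.

```bash
ls; mkdir -p pics; python3 - <<'E'
from bench import r
import cv2
print(r.read_state())
for c in("side","top"):
    im=r.camera(c); cv2.imwrite(f"pics/{c}0.png",im[:,:,::-1]); print(r.camera_info(c))
E
```

```text
pics
{'time': 0.0, 'joint_positions': array([-1.25455933,  0.33285704, -0.06469527,  1.46094595,  0.02161175,
        1.34990491, -0.0884958 ]), 'joint_vel': array([-9.72155407e-04, -3.46313959e-05, -5.41924391e-04, -7.71290862e-04,
        4.96424775e-04, -7.16890107e-04,  1.65879056e-05]), 'joint_torque': array([ 9.07950671e-04, -6.23271704e+01,  2.48331623e-02, -3.89895988e+01,
       -6.14898372e-02,  3.98736598e-02,  1.35968535e-04]), 'ee_pos': array([0.20763631, 0.5891243 , 0.24676096]), 'eef_rot': array([ 0.11871792,  0.69704103, -0.11971513,  0.69692765]), 'ft_force': array([ 0.34691399, -0.2402724 , -0.71014164]), 'torque': array([ 0.00642387,  0.02134724, -0.02858466]), 'width': 0.08694120690182595}
{'fx': 374.14987826327155, 'fy': 374.14987826327155, 'cx': 324.1954230937724, 'cy': 202.39423777383084, 'rvec': array([ 2.04311079, -0.63970731,  0.34829475]), 'tvec': array([-0.45181547,  0.22704367,  0.79716386])}
{'fx': 376.5960610887155, 'fy': 376.5960610887155, 'cx': 322.78134141625367, 'cy': 201.6472778465993, 'rvec': array([ 2.15141716, -2.179291  ,  0.12122467]), 'tvec': array([-0.0069985 ,  0.560595  ,  0.91777385])}
```

View pics/side0.png

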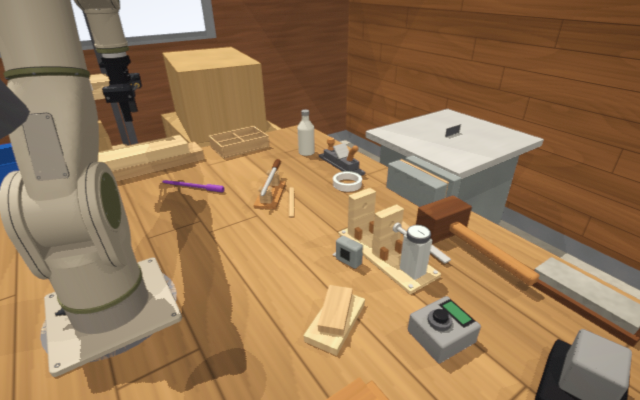

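View pics/top0.png

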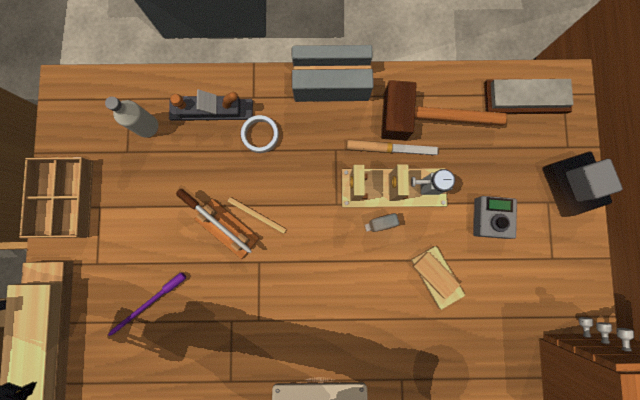

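```bash
python3 - <<'E'
from bench import r
for n in("bush1","bush2","plunger_face","rod","rod_tip","rod_shoulder","zero_top","display","rack","jig"):
  for c in("side","top"):
    print(n,c,[(([round(float(v),1) for v in d["point"]]),round(d["confidence"],2)) for d in r.mark_of(c,n)])
E
```

```text
bush1 side [([199.8, 356.2], 0.9), ([220.0, 386.7], 0.68)]
bush1 top [([184.4, 392.2], 0.74), ([181.7, 349.9], 0.6)]
bush2 side [([199.8, 356.2], 0.9), ([220.0, 386.7], 0.68)]
bush2 top [([184.4, 392.2], 0.74), ([181.7, 349.9], 0.6)]
plunger_face side []
plunger_face top [([182.8, 411.4], 0.41)]
rod side [([163.6, 278.9], 0.57), ([185.1, 216.1], 0.5)]
rod top [([281.5, 175.2], 0.6)]
rod_tip side [([192.1, 263.1], 0.65), ([183.5, 165.0], 0.56), ([193.9, 270.7], 0.15)]
rod_tip top [([333.7, 107.7], 0.62), ([253.3, 250.3], 0.6)]
rod_shoulder side [([190.6, 206.8], 0.6), ([167.7, 276.2], 0.5)]
rod_shoulder top [([291.6, 164.4], 0.8), ([207.5, 194.7], 0.56)]
zero_top side [([309.6, 444.5], 0.64)]
zero_top top [([224.0, 502.2], 0.6)]
display side [([339.9, 432.3], 0.69)]
display top [([219.9, 488.6], 0.56)]
rack side [([195.3, 272.2], 0.85), ([199.7, 359.1], 0.46)]
rack top [([225.6, 230.0], 0.63), ([251.1, 251.6], 0.51), ([179.7, 408.3], 0.26)]
jig side [([241.4, 373.3], 0.58)]
jig top [([192.3, 373.8], 0.64)]
```

The top view shows the rod in its rack, with the handle near (row 195, col 185) and the tip near (252, 250). The jig is at about (185, 395), the display button at (223, 501), and the purple decoy at (305, 148). Next I'll triangulate these points.

```bash
cat > h.py <<'E'
import numpy as np, cv2
from scipy.optimize import least_squares
from bench import r
I={c:r.camera_info(c) for c in("side","top")}
def P(c):
    i=I[c];K=np.array([[i["fx"],0,i["cx"]],[0,i["fy"],i["cy"]],[0,0,1]])
    R=cv2.Rodrigues(i["rvec"])[0];return K,R,i["tvec"]
def proj(c,X):
    K,R,t=P(c);p=cv2.projectPoints(np.atleast_2d(np.float64(X)),I[c]["rvec"],I[c]["tvec"],K,None)[0][:,0];return p[:,::-1] # row,col
def plane(c,rc,z):
    K,R,t=P(c);d=R.T@np.linalg.inv(K)@np.array([rc[1],rc[0],1]);o=-R.T@t
    return o+d*(z-o[2])/d[2]
def tri(a,b):
    M=[K@np.c_[R,t] for K,R,t in map(P,("side","top"))]
    X=cv2.triangulatePoints(M[0],M[1],np.float64([[a[1]],[a[0]]]),np.float64([[b[1]],[b[0]]]))[:,0];return X[:3]/X[3]
E
python3 - <<'E'
from h import *
np.set_printoptions(precision=4,suppress=True)
for n,a,b,z in [("bush1",(199.8,356.2),(181.7,349.9),.1),("bush2",(220,386.7),(184.4,392.2),.1),("tip",(192.1,263.1),(253.3,250.3),.055),("shoulder",(167.7,276.2),(207.5,194.7),.055),("zero",(309.6,444.5),(224,502.2),.073)]:
    print(n,tri(a,b),plane("top",b,z),plane("side",a,z))
print(plane("top",(182.8,411.4),.1))
K,R,t=P("top");print(-R.T@t);K,R,t=P("side");print(-R.T@t)
def crop(c,r0,r1,c0,c1,s,n):
    im=r.camera(c)[r0:r1,c0:c1,::-1];cv2.imwrite(n,cv2.resize(im,None,fx=s,fy=s,interpolation=cv2.INTER_CUBIC))
crop("top",140,240,330,460,6,"pics/a.png")
crop("top",180,265,165,295,6,"pics/b.png")
crop("side",180,300,330,450,5,"pics/c.png")
crop("side",150,220,240,310,8,"pics/d.png")
E
```

```text
bush1 [ 0.5982 -0.0778  0.1018] [ 0.5991 -0.0784  0.1   ] [ 0.5993 -0.0752  0.1   ]
bush2 [ 0.5983 -0.1829  0.0947] [ 0.5914 -0.1775  0.1   ] [ 0.6003 -0.1908  0.1   ]
tip [0.4383 0.1586 0.0669] [0.4344 0.1627 0.055 ] [0.45   0.1754 0.055 ]
shoulder [0.5524 0.2964 0.0574] [0.5474 0.2998 0.055 ] [0.5595 0.2973 0.055 ]
zero [ 0.5019 -0.4442  0.0795] [ 0.4965 -0.4426  0.073 ] [ 0.515  -0.4432  0.073 ]
[ 0.5947 -0.2227  0.1   ]
[ 0.4561 -0.0121  0.9739]
[ 0.0579 -0.7206  0.6071]
```

View pics/a.png

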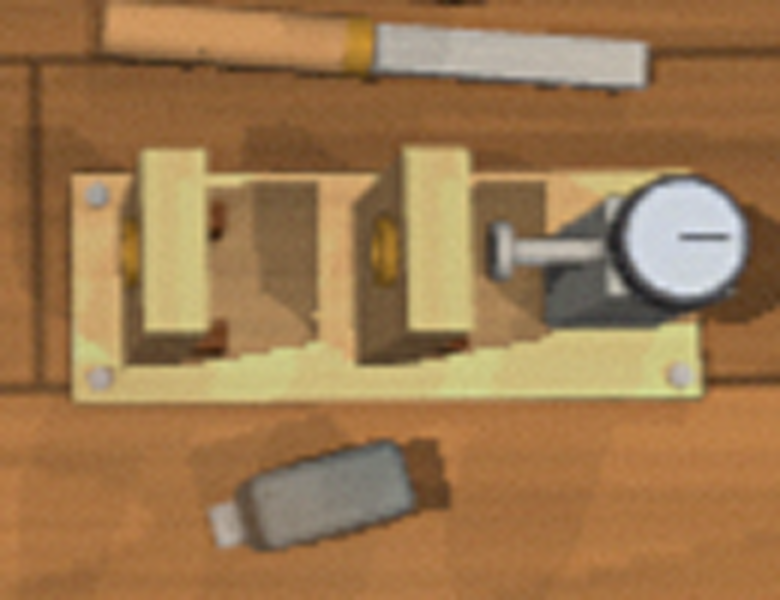

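View pics/b.png

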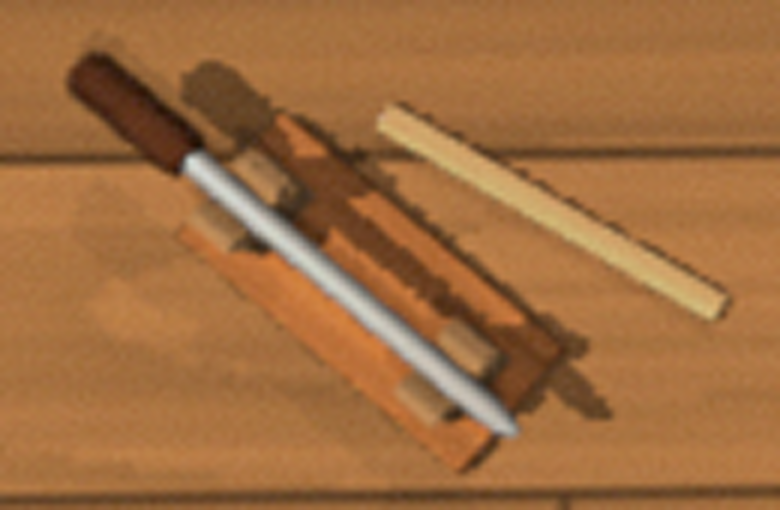

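View pics/c.png

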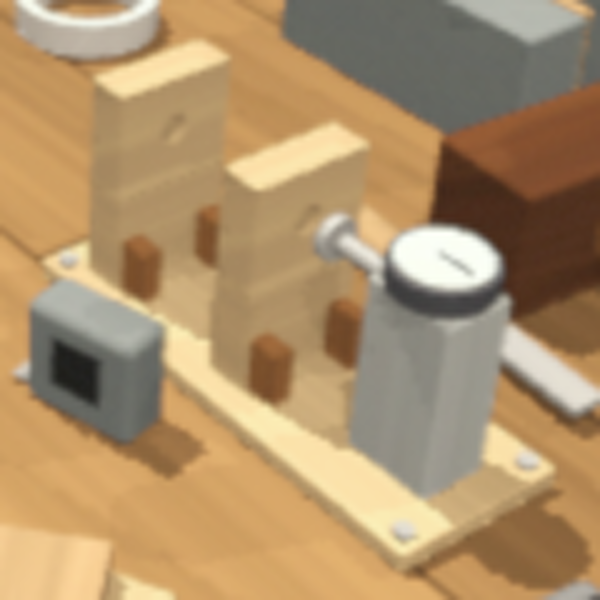

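View pics/d.png

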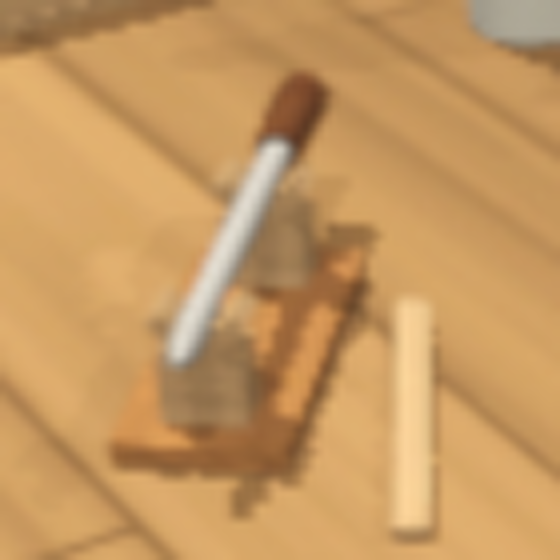

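```bash
python3 - <<'E'
from h import *
np.set_printoptions(precision=4,suppress=True)
def px(x,y,c0,r0,s): return ((y+.5)/s-.5+r0,(x+.5)/s-.5+c0)
T=lambda x,y:px(x,y,330,140,6)
S=lambda x,y:px(x,y,330,180,5)
obs=[]
for c,f,p,X in [
("top",T,(72,175),(-85,50,12)),("top",T,(72,402),(-85,-50,12)),("top",T,(705,396),(185,-50,12)),
("top",T,(142,150),(-64,35,130)),("top",T,(206,150),(-40,35,130)),("top",T,(210,331),(-40,-35,130)),("top",T,(144,331),(-64,-35,130)),
("top",T,(403,147),(36,35,130)),("top",T,(468,147),(60,35,130)),("top",T,(470,331),(60,-35,130)),("top",T,(408,331),(36,-35,130)),
("side",S,(403,555),(185,-50,12)),("side",S,(552,468),(185,50,12)),("side",S,(43,262),(-85,-50,12)),
("side",S,(106,98),(-40,-35,130)),("side",S,(229,58),(-40,35,130)),("side",S,(205,40),(-64,35,130)),("side",S,(93,76),(-64,-35,130)),
("side",S,(246,190),(60,-35,130)),("side",S,(368,146),(60,35,130)),("side",S,(338,123),(36,35,130)),("side",S,(226,168),(36,-35,130))]:
    obs.append((c,f(*p),np.array(X)/1000))
def W(q,X):
    a=q[2];ex=np.array([np.cos(a),np.sin(a),0]);ey=np.array([-np.sin(a),np.cos(a),0])
    return np.array([q[0],q[1],0])+X[0]*ex+X[1]*ey+np.array([0,0,X[2]])
def res(q,cams,bias):
    o=[]
    for c,p,X in obs:
        if c in cams:
            b=q[3:5] if c=="top" else q[5:7]
            o.append(proj(c,W(q,X))[0]-p+(b if bias else 0))
    return np.ravel(o)
for cams,bias in((("top",),0),(("side",),0),(("top","side"),0)):
    s=least_squares(lambda q:res(q,cams,bias),[.6,-.14,-1.57]+([0]*4 if bias else []))
    print(cams,s.x,"rms",np.sqrt(np.mean(s.fun**2)))
    if len(cams)==2: print(s.fun.reshape(-1,2))
q=s.x
for X in((-.07,0,.1),(.03,0,.1),(.075,0,.1)):print(W(q,np.array(X)))
# rod
B=lambda x,y:px(x,y,165,180,6); D=lambda x,y:px(x,y,240,150,8)
ro=[("top",B(516,434),.205),("top",B(190,163),.03),("top",B(84,70),-.03),("side",D(178,362),.205),("side",D(277,140),.03),("side",D(304,78),-.03)]
def rr(q,cams):
    return np.ravel([proj(c,[q[0]+l*np.cos(q[2]),q[1]+l*np.sin(q[2]),.055])[0]-p for c,p,l in ro if c in cams])
for cams in(("top",),("side",),("top","side")):
    s=least_squares(rr,[.56,.32,-2.2],args=(cams,));print("rod",cams,s.x,s.fun)
E
```

```text
('top',) [ 0.5984 -0.148  -1.5757] rms 0.24167160354104253
('side',) [ 0.5985 -0.1481 -1.583 ] rms 0.9159365618826489
('top', 'side') [ 0.5984 -0.148  -1.5791] rms 0.675672146215044
[[-0.4982 -0.2736]
 [ 0.019   0.116 ]
 [ 0.5479 -0.2183]
 [-0.1556 -0.0881]
 [-0.2011 -0.2287]
 [ 0.0889 -0.383 ]
 [ 0.1361 -0.0043]
 [ 0.1546  0.2652]
 [ 0.109  -0.0453]
 [-0.1074  0.5307]
 [-0.0603  0.246 ]
 [ 0.3992 -0.5214]
 [ 0.0848  0.7663]
 [-0.7346 -0.6926]
 [ 0.06    2.8432]
 [ 0.0147 -0.1105]
 [-0.1514 -1.3644]
 [ 0.4156 -0.4333]
 [ 0.2463  1.8493]
 [-0.338  -0.1861]
 [-0.124  -1.2364]
 [-0.0904 -1.0331]]
[ 0.599  -0.0781  0.1   ]
[ 0.5982 -0.178   0.1   ]
[ 0.5978 -0.223   0.1   ]
rod ('top',) [ 0.569   0.3185 -2.2697] [ 0.2572  0.1937 -0.2006  0.2152 -0.0694 -0.4133]
rod ('side',) [ 0.5733  0.3252 -2.2649] [-0.8584  0.0562  0.5292 -0.1136  0.6289  0.0533]
rod ('top', 'side') [ 0.5697  0.3192 -2.2674] [-0.1909  0.0409 -0.5121 -0.0358 -0.3357 -0.6983  0.3356 -0.3033  1.4597
 -0.2394  1.4891 -0.0075]
```

```bash
python3 - <<'E'
from h import *
def crop(c,r0,r1,c0,c1,s,n):
    im=r.camera(c)[r0:r1,c0:c1,::-1];return cv2.resize(im,None,fx=s,fy=s,interpolation=cv2.INTER_CUBIC)
a=crop("top",190,245,470,525,8,"");b=crop("side",290,360,405,485,6,"")
b=b[:440];b=cv2.copyMakeBorder(b,0,max(0,440-b.shape[0]),0,0,0)
cv2.imwrite("pics/e.png",np.hstack([a[:,:340],b[:440,:460]]) if 0 else a);cv2.imwrite("pics/f.png",b)
E
```

```text
(no output)
```

View pics/e.png

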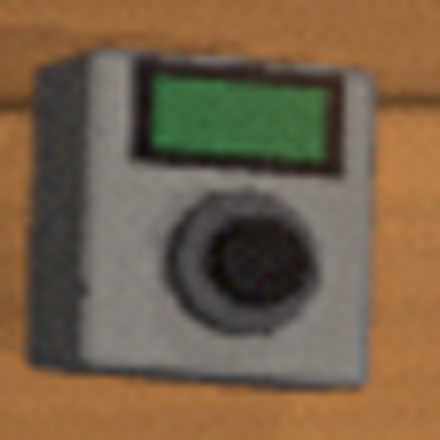

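View pics/f.png

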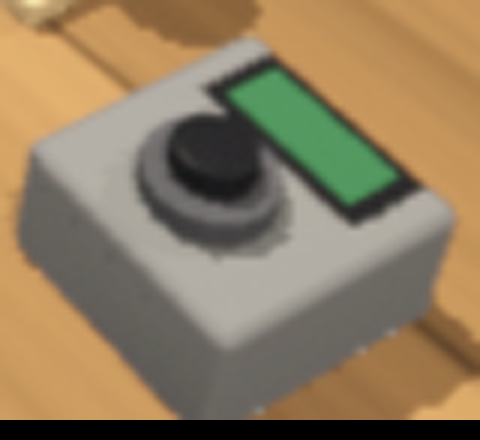

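```bash
python3 - <<'E'
from h import *
print(plane("top",(222.1,502.3),.073),plane("side",(314.3,440.1),.073),tri((314.3,440.1),(222.1,502.3)))
from scipy.spatial.transform import Rotation as Ro
s=r.read_state();print(Ro.from_quat(s["eef_rot"]).as_matrix().round(3),s["time"])
E
```

```text
[ 0.50104439 -0.44311533  0.073     ] [ 0.49956638 -0.44612878  0.073     ] [ 0.50144702 -0.44462519  0.0702957 ]
[[-0.     0.332  0.943]
 [ 0.     0.943 -0.332]
 [-1.     0.    -0.   ]] 1.4
```

```bash
python3 -m pendant '[{"translation":[2.4,-4,0],"angular":[0,0,-8.5],"hand":-1},{"translation":[2.4,-4,0],"angular":[0,0,-8.5],"hand":-1},{"translation":[2.4,-4,0],"angular":[0,0,-8.5],"hand":-1},{"translation":[2.4,-4,0],"angular":[0,0,-8.5],"hand":-1},{"translation":[2.4,-4,0],"angular":[0,0,-8.5],"hand":-1},{"translation":[2.4,-4,0],"angular":[0,0,-8.5],"hand":-1},{"translation":[2.4,-4,0],"angular":[0,0,-8.5],"hand":-1},{"translation":[2.4,-4,0],"angular":[0,0,-8.5],"hand":-1},{"translation":[2.4,-4,0],"angular":[0,0,-8.5],"hand":-1},{"translation":[2.4,-4,0],"angular":[0,0,-8.5],"hand":-1},{"translation":[2.4,-4,0],"angular":[0,0,-8.5],"hand":-1},{"translation":[2.4,-4,0],"angular":[0,0,-8.5],"hand":-1},{"translation":[0,-4.9,0],"angular":[0,0,-8.5],"hand":-1},{"translation":[0,-4.9,0],"angular":[0,0,0],"hand":-1},{"translation":[0,-4.9,0],"angular":[0,0,0],"hand":-1},{"translation":[0,-4.9,0],"angular":[0,0,0],"hand":-1},{"translation":[0,-4.9,0],"angular":[0,0,0],"hand":-1},{"translation":[0,-4.9,0],"angular":[0,0,0],"hand":-1},{"translation":[0,-4.9,0],"angular":[0,0,0],"hand":-1}]' 20
```

```text
time: 3.3
ee_pos: [0.4955, -0.2353, 0.248]
eef_rot: [0.641, 0.299, -0.64, 0.3]
ft_force: [1.6, 0.3, 0.6]
width: 0.0004
```

```bash
python3 -m pendant '[{"translation":[0.2,-4.5,-2],"angular":[0,0,0],"hand":-1},{"translation":[0.1,-4.5,-2],"angular":[0,0,0],"hand":-1},{"translation":[0.1,-4.5,-2],"angular":[0,0,0],"hand":-1},{"translation":[0.1,-4.5,-3],"angular":[0,0,0],"hand":-1},{"translation":[0,-2.9,-4],"angular":[0,0,0],"hand":-1},{"translation":[0,0,0],"angular":[0,0,0],"hand":-1},{"translation":[0,0,0],"angular":[0,0,0],"hand":-1}]'
python3 - <<'E'
from h import *
s=r.read_state();print(s["ee_pos"],s["ft_force"],s["joint_positions"])
for c,w in(("top",(180,260,450,550)),("side",(250,370,390,500))):
    im=r.camera(c)[w[0]:w[1],w[2]:w[3],::-1];cv2.imwrite(f"pics/g{c}.png",cv2.resize(im,None,fx=5,fy=5,interpolation=cv2.INTER_CUBIC))
E
```

```text
time: 4.0
ee_pos: [0.4999, -0.4393, 0.1189]
eef_rot: [-0.64, -0.299, 0.641, -0.298]
ft_force: [1.3, 0.7, 1.0]
width: 0.0004
[ 0.4999431  -0.43932874  0.1189014 ] [1.26367644 0.72658329 0.95279163] [ 0.12927228  0.61520184  0.74565384  1.52196595 -0.43662228  1.17874464
  0.25487074]
```

View pics/gside.png

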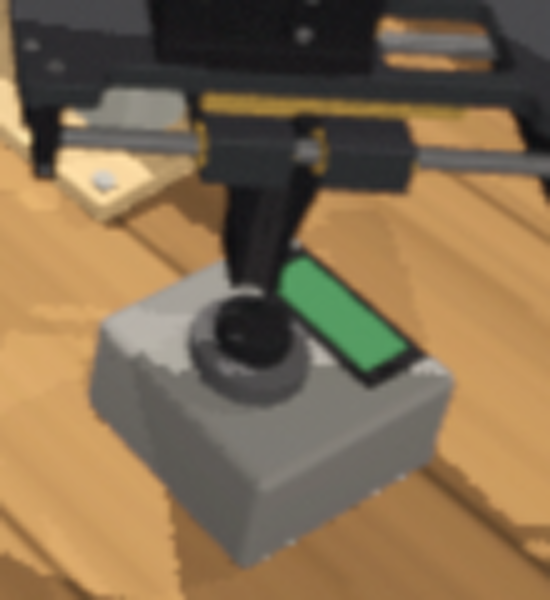

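The closed fingers are over the button cap. I'll press in stages and watch the force.

```bash
python3 -m pendant '[{"translation":[0.1,-0.5,-1],"angular":[0,0,0],"hand":-1},{"translation":[0,0,-1],"angular":[0,0,0],"hand":-1},{"translation":[0,0,-0.3],"angular":[0,0,0],"hand":-1},{"translation":[0,0,0],"angular":[0,0,0],"hand":-1}]'; python3 -m pendant '[{"translation":[0,0,-0.4],"angular":[0,0,0],"hand":-1},{"translation":[0,0,0],"angular":[0,0,0],"hand":-1}]'
```

```text
time: 4.5
ee_pos: [0.502, -0.4434, 0.0965]
eef_rot: [0.641, 0.3, -0.64, 0.299]
ft_force: [0.1, 2.1, 2.3]
width: 0.0006
time: 4.7
ee_pos: [0.502, -0.4438, 0.0929]
eef_rot: [0.641, 0.299, -0.64, 0.3]
ft_force: [1.0, 1.7, 3.9]
width: 0.0006
```

```bash
python3 -m pendant '[{"translation":[0,0,-0.3],"angular":[0,0,0],"hand":-1},{"translation":[0,0,0],"angular":[0,0,0],"hand":-1}]';  python3 -m pendant '[{"translation":[0,0,-0.2],"angular":[0,0,0],"hand":-1},{"translation":[0,0,0],"angular":[0,0,0],"hand":-1}]'
```

```text
time: 4.9
ee_pos: [0.5021, -0.444, 0.0914]
eef_rot: [0.641, 0.299, -0.64, 0.299]
ft_force: [-2.7, 5.4, 14.4]
width: 0.0003
time: 5.1
ee_pos: [0.5022, -0.4441, 0.0911]
eef_rot: [0.641, 0.299, -0.64, 0.299]
ft_force: [-6.2, 11.1, 27.4]
width: 0.0003
```

```bash
python3 -m pendant '[{"translation":[0,0,1.0],"angular":[0,0,0],"hand":-1},{"translation":[0,0,2],"angular":[0,0,0],"hand":-1},{"translation":[0,0,4.9],"angular":[0,0,0],"hand":-1},{"translation":[0,3,4],"angular":[0,0,0],"hand":-1},{"translation":[0,4.8,1.0],"angular":[0,0,0],"hand":1},{"translation":[0.4,4.8,0],"angular":[0,0,0],"hand":1},{"translation":[0.4,4.8,0],"angular":[0,0,0],"hand":1},{"translation":[0.4,4.8,0],"angular":[0,0,0],"hand":1},{"translation":[0.4,4.8,0],"angular":[0,0,0],"hand":1},{"translation":[0.4,4.8,0],"angular":[0,0,0],"hand":1},{"translation":[0.4,4.8,0],"angular":[0,0,0],"hand":1},{"translation":[0.4,4.8,0],"angular":[0,0,0],"hand":1},{"translation":[0.4,4.8,0],"angular":[0,0,0],"hand":1},{"translation":[0.4,4.8,0],"angular":[0,0,0],"hand":1},{"translation":[0.4,4.8,0],"angular":[0,0,0],"hand":1},{"translation":[0.4,4.8,0],"angular":[0,0,0],"hand":1},{"translation":[0.4,4.8,0],"angular":[0,0,0],"hand":1},{"translation":[0.4,4.8,0],"angular":[0,0,0],"hand":1},{"translation":[0.4,4.8,0],"angular":[0,0,0],"hand":1},{"translation":[0,0,0],"angular":[0,0,0],"hand":1}]'
python3 - <<'E'
from h import *
from scipy.spatial.transform import Rotation as Ro
s=r.read_state();print(Ro.from_quat(s["eef_rot"]).as_matrix().round(3),s["ee_pos"],s["joint_positions"],s["width"])
for c in("top","side"): cv2.imwrite(f"pics/h{c}.png",r.camera(c)[:,:,::-1])
E
```

```text
time: 7.1
ee_pos: [0.5554, 0.3139, 0.2153]
eef_rot: [-0.639, -0.303, 0.64, -0.302]
ft_force: [0.3, 0.7, -0.9]
width: 0.087
[[-0.002  0.773 -0.634]
 [ 0.001 -0.634 -0.773]
 [-1.    -0.002  0.   ]] [0.55537803 0.31393537 0.21530144] [-0.96875724  0.4049921   0.50891543  1.49245687 -0.20273429  1.29730564
 -1.12645716] 0.08700986418110294
```

View pics/hside.png

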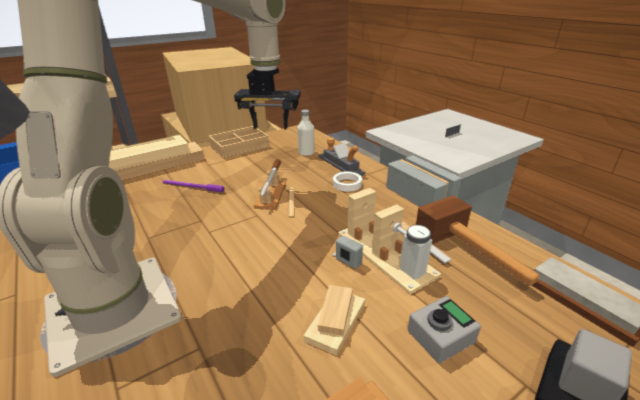

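View pics/htop.png

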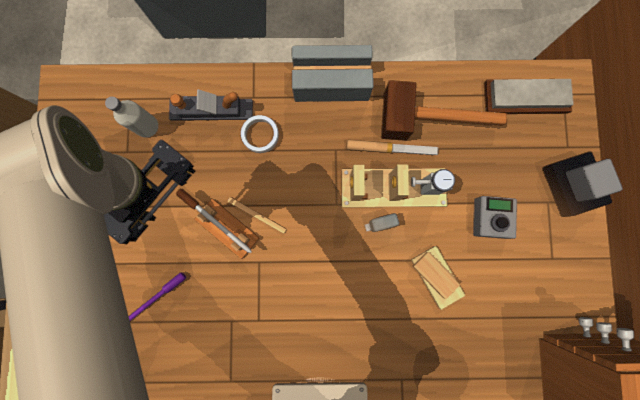

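```bash
python3 -m pendant '[{"translation":[0.7,0.3,-1.4],"angular":[0,0,-0.5],"hand":1},{"translation":[0.7,0.2,-3],"angular":[0,0,0],"hand":1},{"translation":[0,0,-4],"angular":[0,0,0],"hand":1},{"translation":[0,0,-3],"angular":[0,0,0],"hand":1},{"translation":[0,0,-2],"angular":[0,0,0],"hand":1},{"translation":[0,0,-1.4],"angular":[0,0,0],"hand":1},{"translation":[0,0,0],"angular":[0,0,0],"hand":1}]'
python3 - <<'E'
from h import *
for c,w in(("top",(150,250,130,260)),("side",(110,230,220,320))):
    im=r.camera(c)[w[0]:w[1],w[2]:w[3],::-1];cv2.imwrite(f"pics/i{c}.png",cv2.resize(im,None,fx=5,fy=5,interpolation=cv2.INTER_CUBIC))
E
```

```text
time: 7.9
ee_pos: [0.5711, 0.3091, 0.0666]
eef_rot: [-0.641, -0.296, 0.643, -0.296]
ft_force: [-0.4, 0.9, 0.1]
width: 0.0869
```

View pics/iside.png

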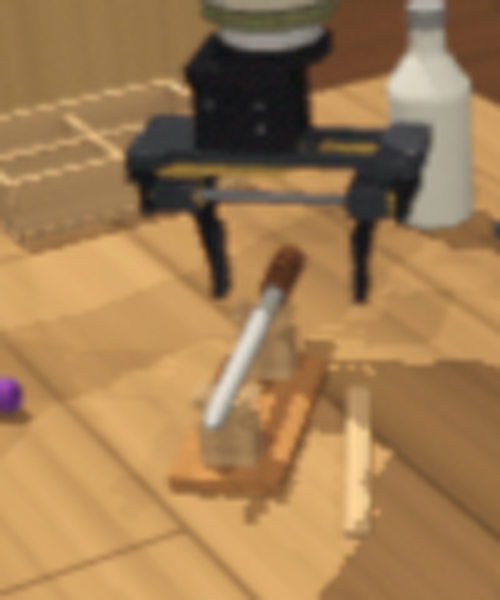

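View pics/itop.png

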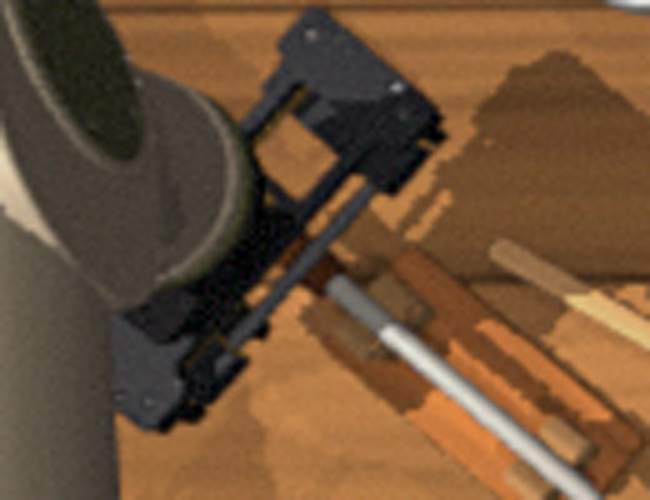

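```bash
python3 -m pendant '[{"translation":[-0.1,1.0,-0.5],"angular":[0,0,0],"hand":1},{"translation":[0,0,0],"angular":[0,0,0],"hand":1},{"translation":[0,0,0],"angular":[0,0,0],"hand":1}]'
```

```text
time: 8.3
ee_pos: [0.5705, 0.3218, 0.0643]
eef_rot: [0.642, 0.297, -0.642, 0.297]
ft_force: [0.3, -0.4, -0.4]
width: 0.0874
```

```bash
python3 -m pendant '[{"translation":[-0.1,-0.25,-0.3],"angular":[0,0,0],"hand":1},{"translation":[0,0,0],"angular":[0,0,0],"hand":1},{"translation":[0,0,0],"angular":[0,0,0],"hand":0},{"translation":[0,0,0],"angular":[0,0,0],"hand":-1},{"translation":[0,0,0],"angular":[0,0,0],"hand":-1},{"translation":[0,0,0],"angular":[0,0,0],"hand":-1},{"translation":[0,0,0],"angular":[0,0,0],"hand":-1},{"translation":[0,0,0],"angular":[0,0,0],"hand":-1}]' 10; python3 -m pendant '[{"translation":[0,0,0],"angular":[0,0,0],"hand":-1},{"translation":[0,0,0],"angular":[0,0,0],"hand":-1}]' 50
```

```text
time: 9.1
ee_pos: [0.5696, 0.3184, 0.0609]
eef_rot: [0.642, 0.297, -0.642, 0.297]
ft_force: [0.8, 0.2, -0.1]
width: 0.0474
time: 9.3
ee_pos: [0.5696, 0.3184, 0.0609]
eef_rot: [0.642, 0.297, -0.642, 0.297]
ft_force: [-0.3, -1.2, -0.7]
width: 0.0309
```

```bash
python3 -m pendant '[{"translation":[0,0,0],"angular":[0,0,0],"hand":-1},{"translation":[0,0,0],"angular":[0,0,0],"hand":-1},{"translation":[0,0,0],"angular":[0,0,0],"hand":-1},{"translation":[0,0,0],"angular":[0,0,0],"hand":-1}]' 50
python3 - <<'E'
from h import *
from scipy.spatial.transform import Rotation as Ro
s=r.read_state();print(Ro.from_quat(s["eef_rot"]).as_matrix().round(4),s["ee_pos"])
E
```

```text
time: 9.7
ee_pos: [0.5697, 0.3183, 0.0609]
eef_rot: [0.642, 0.296, -0.642, 0.297]
ft_force: [0.0, -0.7, -0.4]
width: 0.0205
[[ 2.000e-04  7.614e-01 -6.483e-01]
 [-1.000e-04 -6.483e-01 -7.614e-01]
 [-1.000e+00  3.000e-04 -0.000e+00]] [0.56973368 0.31830489 0.06085635]
```

Gripped: the width is about 21 mm on a 22 mm handle. I'll lift it, turn it to the jig axis and look.

```bash
python3 -m pendant '[{"translation":[0,0,1],"angular":[0,0,0],"hand":-1},{"translation":[0,0,2.5],"angular":[0,0,0],"hand":-1},{"translation":[0,0,3],"angular":[0,0,0],"hand":-1},{"translation":[0,0,2.5],"angular":[0,0,0],"hand":-1},{"translation":[0.5,-2,1],"angular":[0,0,5],"hand":-1},{"translation":[0.5,-2.5,0],"angular":[0,0,6],"hand":-1},{"translation":[0.5,-2.5,0],"angular":[0,0,6],"hand":-1},{"translation":[0.5,-2.5,0],"angular":[0,0,6],"hand":-1},{"translation":[0.5,-2.5,0],"angular":[0,0,6],"hand":-1},{"translation":[0.4,-2.5,0],"angular":[0,0,6],"hand":-1},{"translation":[0.2,-1.1,0],"angular":[0,0,5],"hand":-1},{"translation":[0,0,0],"angular":[0,0,0],"hand":-1},{"translation":[0,0,0],"angular":[0,0,0],"hand":-1}]'
python3 - <<'E'
from h import *
from scipy.spatial.transform import Rotation as Ro
s=r.read_state();print(Ro.from_quat(s["eef_rot"]).as_matrix().round(4),s["ee_pos"],s["width"])
for c,w in(("top",(130,250,200,420)),("side",(110,270,220,420))):
    im=r.camera(c)[w[0]:w[1],w[2]:w[3],::-1];cv2.imwrite(f"pics/j{c}.png",cv2.resize(im,None,fx=3.5,fy=3.5,interpolation=cv2.INTER_CUBIC))
E
```

```text
time: 11.0
ee_pos: [0.6005, 0.1632, 0.1613]
eef_rot: [0.503, 0.498, -0.502, 0.497]
ft_force: [0.4, 0.4, -1.3]
width: 0.0208
[[ 2.0e-04  1.0e+00 -9.7e-03]
 [ 9.0e-04 -9.7e-03 -1.0e+00]
 [-1.0e+00  2.0e-04 -9.0e-04]] [0.60052524 0.1631514  0.16126769] 0.02076606279898989
```

View pics/jside.png

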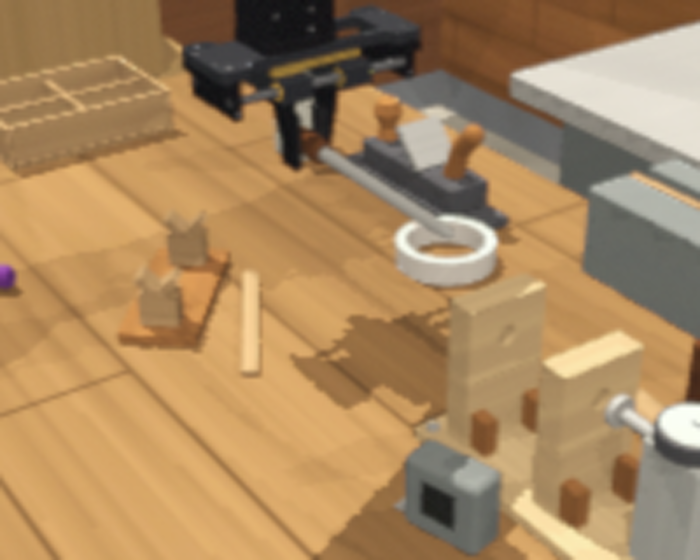

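View pics/jtop.png

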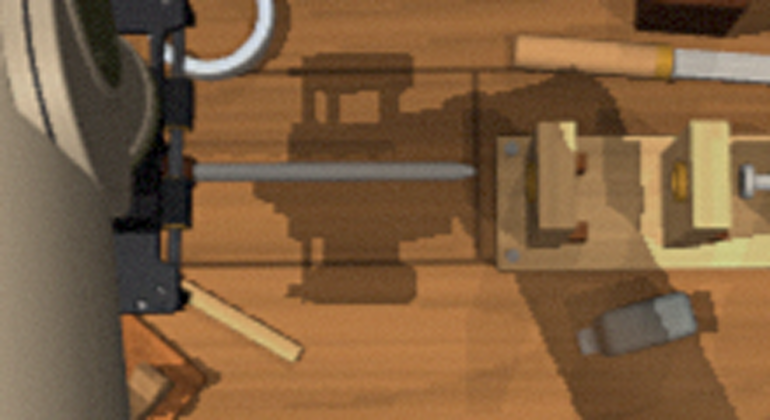

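```bash
python3 - <<'E'
from h import *
np.set_printoptions(precision=4,suppress=True)
print("pred tip",proj("top",[.5985,-.0418,.1552]),proj("side",[.5985,-.0418,.1552]), "sh",proj("top",[.6002,.1332,.1553]),proj("side",[.6002,.1332,.1553]))
for c in("top","side"):
  for n in("rod_tip","rod_shoulder"): print(c,n,[(np.array(d["point"]),round(d["confidence"],2)) for d in r.mark_of(c,n)])
for c,w in(("top",(160,200,240,350)),("side",(140,190,300,360))):
    im=r.camera(c)[w[0]:w[1],w[2]:w[3],::-1];k=7 if c=="top" else 10;cv2.imwrite(f"pics/k{c}.png",cv2.resize(im,None,fx=k,fy=k,interpolation=cv2.INTER_CUBIC))
E
```

```text
pred tip [[178.1132 335.1298]] [[176.3191 348.6881]] sh [[178.3452 255.6487]] [[153.5818 312.5889]]
top rod_tip [(array([335.6, 110.6]), 0.78), (array([152.3, 390.2]), 0.75), (array([178. , 334.4]), 0.65)]
top rod_shoulder [(array([179.6, 254.5]), 0.79)]
side rod_tip [(array([183.1, 163.8]), 0.8), (array([175.3, 348.1]), 0.53), (array([244.9, 373.9]), 0.19)]
side rod_shoulder [(array([153.5, 313.3]), 0.69), (array([189.8, 207. ]), 0.57)]
```

View pics/kside.png

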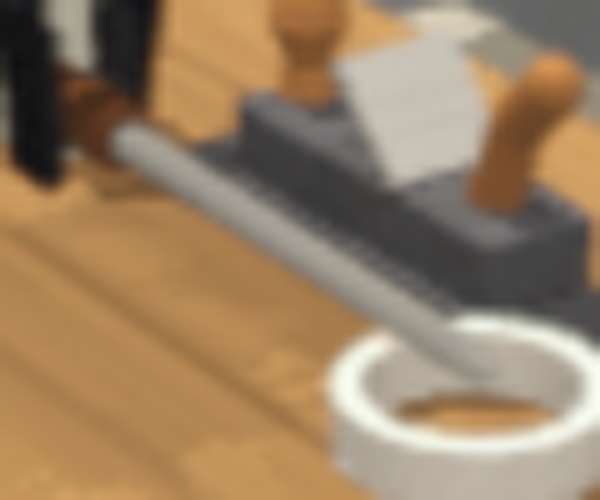

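View pics/ktop.png

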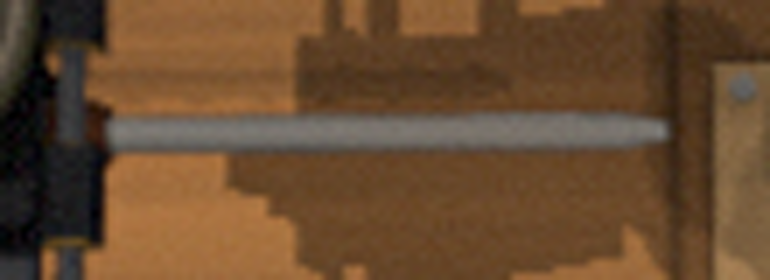

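```bash
python3 -m pendant '[{"translation":[0.1,0,-1.4],"angular":[0,0,0.2],"hand":-1},{"translation":[0,0,-2.0],"angular":[0,0,0],"hand":-1},{"translation":[0,0,-2.0],"angular":[0,0,0],"hand":-1},{"translation":[0,-1,0],"angular":[0,0,0],"hand":-1},{"translation":[0,-1,0],"angular":[0,0,0],"hand":-1},{"translation":[0,0,0],"angular":[0,0,0],"hand":-1},{"translation":[0,0,0],"angular":[0,0,0],"hand":-1}]'
python3 - <<'E'
from h import *
np.set_printoptions(precision=4,suppress=True)
from scipy.spatial.transform import Rotation as Ro
s=r.read_state();M=Ro.from_quat(s["eef_rot"]).as_matrix();g=s["ee_pos"]+.006*M[:,0];t=g+.205*M[:,2];h=g+.03*M[:,2]
print(s["ee_pos"],M[:,2],"tip",t)
for c in("top","side"):print(c,"tip",proj(c,t),"sh",proj(c,h),"mouth",proj(c,[.599,-.078,.1]))
for c,w in(("top",(165,200,325,405)),("side",(160,220,310,380))):
    im=r.camera(c)[w[0]:w[1],w[2]:w[3],::-1];k=10;cv2.imwrite(f"pics/l{c}.png",cv2.resize(im,None,fx=k,fy=k,interpolation=cv2.INTER_CUBIC))
E
```

```text
time: 12.1
ee_pos: [0.6023, 0.1419, 0.108]
eef_rot: [0.502, 0.498, -0.501, 0.499]
ft_force: [-0.1, -0.4, -1.7]
width: 0.0202
[0.6023 0.1419 0.108 ] [-0.0049 -1.     -0.0007] tip [ 0.6013 -0.0631  0.1018]
top tip [[180.721  343.4461]] sh [[181.2925 268.7762]] mouth [[181.7557 349.7512]]
side tip [[197.045  353.9478]] sh [[172.3567 317.4897]] mouth [[200.2856 356.764 ]]
```

View pics/lside.png

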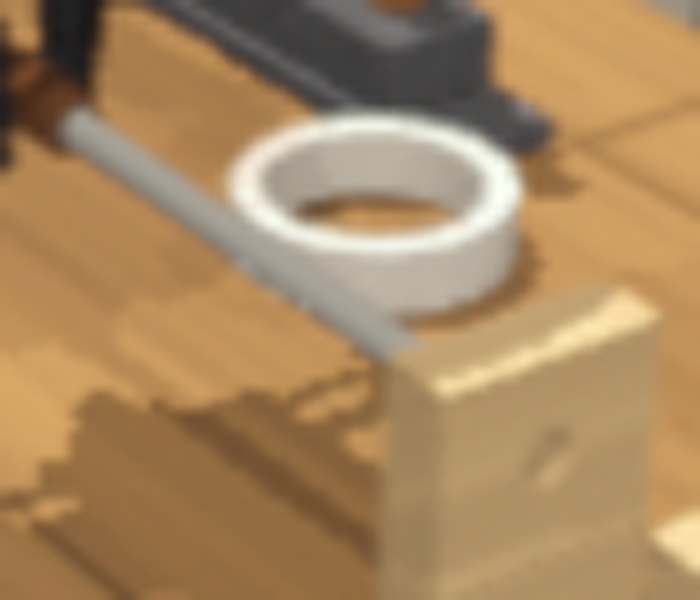

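View pics/ltop.png

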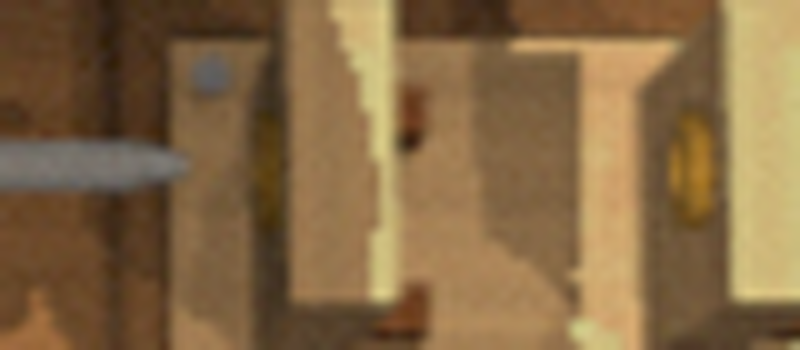

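```bash
python3 -m pendant '[{"translation":[-0.2,0,-0.15],"angular":[0,0,-0.1],"hand":-1},{"translation":[0,0,0],"angular":[0,0,0],"hand":-1},{"translation":[0,-1,0],"angular":[0,0,0],"hand":-1},{"translation":[0,-0.5,0],"angular":[0,0,0],"hand":-1},{"translation":[0,0,0],"angular":[0,0,0],"hand":-1}]'; python3 -m pendant '[{"translation":[0,-0.5,0],"angular":[0,0,0],"hand":-1},{"translation":[0,-0.5,0],"angular":[0,0,0],"hand":-1},{"translation":[0,0,0],"angular":[0,0,0],"hand":-1}]'
```

```text
time: 12.7
ee_pos: [0.5998, 0.1256, 0.1055]
eef_rot: [-0.502, -0.498, 0.502, -0.498]
ft_force: [-0.6, -0.3, -0.3]
width: 0.0206
time: 13.0
ee_pos: [0.5997, 0.1163, 0.1054]
eef_rot: [-0.502, -0.498, 0.502, -0.498]
ft_force: [0.2, 0.5, -1.6]
width: 0.0205
```

```bash
python3 -m pendant '[{"translation":[0,-0.8,0.05],"angular":[0,0,0],"hand":-1},{"translation":[0,-0.8,0],"angular":[0,0,0],"hand":-1},{"translation":[0,-0.4,0],"angular":[0,0,0],"hand":-1},{"translation":[0,0,0],"angular":[0,0,0],"hand":-1}]'; python3 -m pendant '[{"translation":[0,-1,0],"angular":[0,0,0],"hand":-1},{"translation":[0,-1,0],"angular":[0,0,0],"hand":-1},{"translation":[0,-1,0],"angular":[0,0,0],"hand":-1},{"translation":[0,-1,0],"angular":[0,0,0],"hand":-1},{"translation":[0,-0.5,0],"angular":[0,0,0],"hand":-1},{"translation":[0,0,0],"angular":[0,0,0],"hand":-1}]'
python3 - <<'E'
from h import *
from scipy.spatial.transform import Rotation as Ro
s=r.read_state();M=Ro.from_quat(s["eef_rot"]).as_matrix()
print(M[:,2],s["torque"],s["ft_force"])
for c,w in(("top",(160,210,320,430)),("side",(160,240,310,420))):
    im=r.camera(c)[w[0]:w[1],w[2]:w[3],::-1];k=7;cv2.imwrite(f"pics/m{c}.png",cv2.resize(im,None,fx=k,fy=k,interpolation=cv2.INTER_CUBIC))
E
```

```text
time: 13.4
ee_pos: [0.5997, 0.0961, 0.1059]
eef_rot: [-0.502, -0.498, 0.502, -0.498]
ft_force: [0.2, 0.5, -0.8]
width: 0.0206
time: 14.0
ee_pos: [0.5997, 0.0511, 0.1059]
eef_rot: [-0.502, -0.498, 0.502, -0.498]
ft_force: [-0.5, 0.4, -1.2]
width: 0.0205
[-6.99947996e-03 -9.99975459e-01  2.96782654e-04] [-0.03085523  0.04525684  0.05376447] [-0.49757686  0.42215142 -1.22435759]
```

View pics/mside.png

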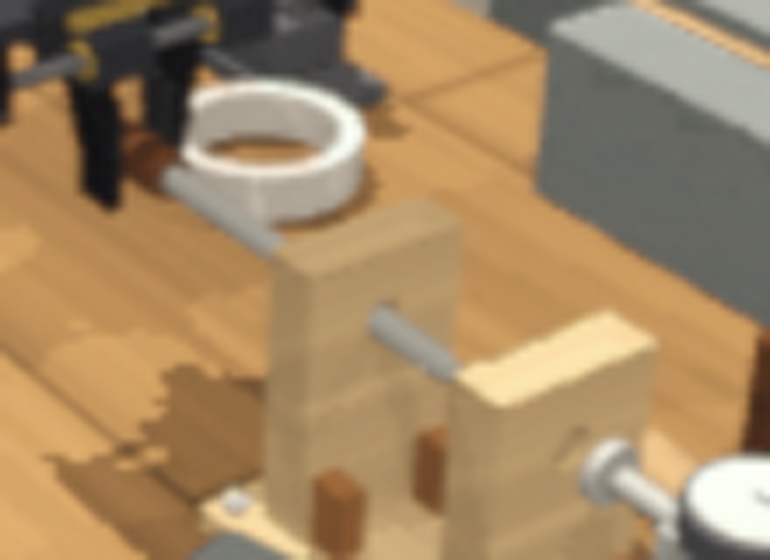

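View pics/mtop.png

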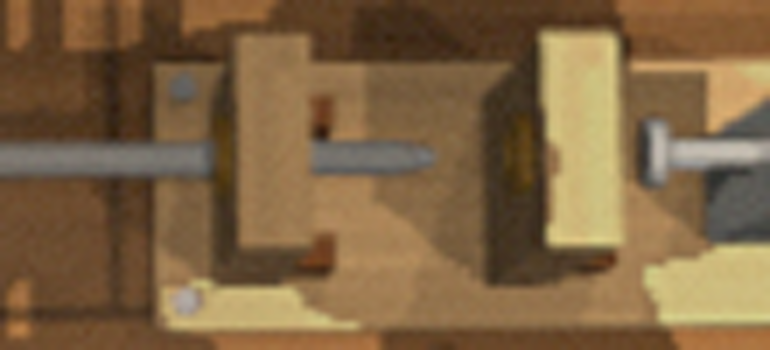

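```bash
python3 -m pendant '[{"translation":[0.05,-0.8,0],"angular":[0,0,0.1],"hand":-1},{"translation":[0,-0.8,0],"angular":[0,0,0],"hand":-1},{"translation":[0,-0.8,0],"angular":[0,0,0],"hand":-1},{"translation":[0,-0.5,0],"angular":[0,0,0],"hand":-1},{"translation":[0,0,0],"angular":[0,0,0],"hand":-1}]'; python3 -m pendant '[{"translation":[0,-0.5,0],"angular":[0,0,0],"hand":-1},{"translation":[0,-0.5,0],"angular":[0,0,0],"hand":-1},{"translation":[0,0,0],"angular":[0,0,0],"hand":-1}]'
```

```text
time: 14.6
ee_pos: [0.6001, 0.022, 0.1059]
eef_rot: [-0.501, -0.499, 0.501, -0.499]
ft_force: [-0.7, 0.5, -1.0]
width: 0.0205
time: 14.9
ee_pos: [0.6001, 0.0124, 0.1059]
eef_rot: [-0.501, -0.499, 0.501, -0.499]
ft_force: [0.3, 0.4, -1.1]
width: 0.0204
```

```bash
python3 -m pendant '[{"translation":[0,-0.8,0],"angular":[0,0,0],"hand":-1},{"translation":[0,-0.8,0],"angular":[0,0,0],"hand":-1},{"translation":[0,-0.8,0],"angular":[0,0,0],"hand":-1},{"translation":[0,0,0],"angular":[0,0,0],"hand":-1}]'; python3 -m pendant '[{"translation":[0,-0.3,0],"angular":[0,0,0],"hand":-1},{"translation":[0,0,0],"angular":[0,0,0],"hand":-1}]';python3 -m pendant '[{"translation":[0,-0.3,0],"angular":[0,0,0],"hand":-1},{"translation":[0,0,0],"angular":[0,0,0],"hand":-1}]';python3 -m pendant '[{"translation":[0,-0.3,0],"angular":[0,0,0],"hand":-1},{"translation":[0,0,0],"angular":[0,0,0],"hand":-1}]';python3 -m pendant '[{"translation":[0,-0.3,0],"angular":[0,0,0],"hand":-1},{"translation":[0,0,0],"angular":[0,0,0],"hand":-1}]'
```

```text
time: 15.3
ee_pos: [0.6, -0.0127, 0.1059]
eef_rot: [-0.501, -0.498, 0.502, -0.499]
ft_force: [-0.4, 0.1, -1.1]
width: 0.0202
time: 15.5
ee_pos: [0.6001, -0.0138, 0.1059]
eef_rot: [0.501, 0.499, -0.501, 0.499]
ft_force: [-0.8, -0.5, -0.5]
width: 0.0205
time: 15.7
ee_pos: [0.6001, -0.0169, 0.1059]
eef_rot: [-0.501, -0.499, 0.501, -0.499]
ft_force: [0.1, -0.4, -1.1]
width: 0.0206
time: 15.9
ee_pos: [0.6001, -0.0197, 0.1059]
eef_rot: [0.501, 0.499, -0.501, 0.499]
ft_force: [0.7, 1.2, -1.5]
width: 0.0205
time: 16.1
ee_pos: [0.6001, -0.0228, 0.1059]
eef_rot: [0.501, 0.499, -0.501, 0.499]
ft_force: [-0.4, 2.0, -1.0]
width: 0.0203
```

```bash
python3 -m pendant '[{"translation":[0,-0.4,0],"angular":[0,0,0],"hand":-1},{"translation":[0,-0.3,0],"angular":[0,0,0],"hand":-1},{"translation":[0,-0.3,0],"angular":[0,0,0],"hand":-1},{"translation":[0,0,0],"angular":[0,0,0],"hand":-1},{"translation":[0,0,0],"angular":[0,0,0],"hand":-1}]'
python3 - <<'E'
from h import *
np.set_printoptions(precision=4,suppress=True)
f=[]
for i in range(4):
    for c,w in(("top",(140,240,330,460)),("side",(190,290,350,450))):
        im=r.camera(c);f.append(r.read_state()["ft_force"])
        if i==0: cv2.imwrite(f"pics/n{c}.png",cv2.resize(im[w[0]:w[1],w[2]:w[3],::-1],None,fx=6,fy=6,interpolation=cv2.INTER_CUBIC))
print(np.mean(f,0),np.std(f,0),r.read_state()["ee_pos"])
for d in(0,.0147,.022): print(d,[proj(c,[.5978,-.223-d,.1]) for c in("top","side")])
for c in("top","side"): print([(d["point"],d["confidence"]) for d in r.mark_of(c,"plunger_face")])
E
```

```text
time: 16.6
ee_pos: [0.6002, -0.0325, 0.1059]
eef_rot: [0.501, 0.499, -0.501, 0.499]
ft_force: [-0.3, 3.0, -0.7]
width: 0.0207
[-0.1467  2.6911 -1.1817] [0.5715 0.4126 0.2323] [ 0.6002 -0.0325  0.1059]
0 [array([[181.481 , 411.4713]]), array([[226.6877, 395.3226]])]
0.0147 [array([[181.402 , 417.7248]]), array([[229.6969, 399.7814]])]
0.022 [array([[181.3628, 420.8302]]), array([[231.2181, 402.0355]])]
[([222.2, 384.3], 0.61), ([184.3, 413.7], 0.45)]
[([228.2, 398.7], 0.45)]
```

View pics/ntop.png

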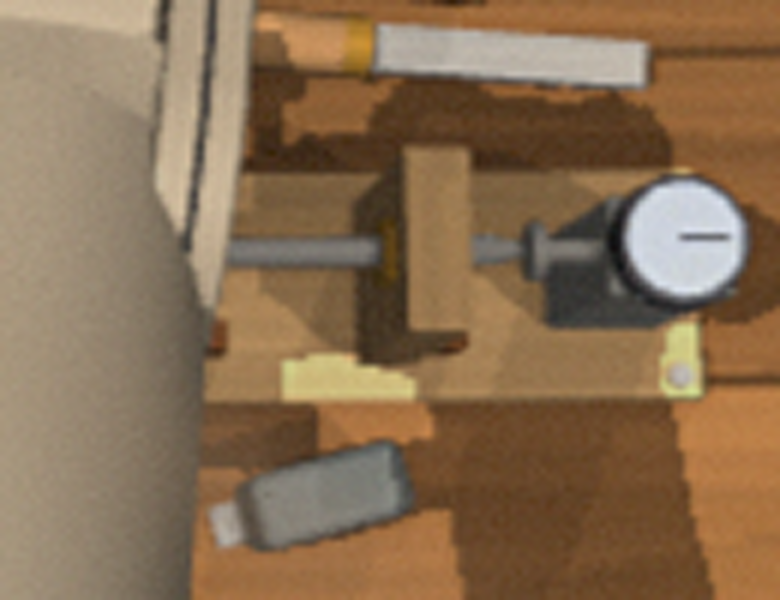

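View pics/nside.png

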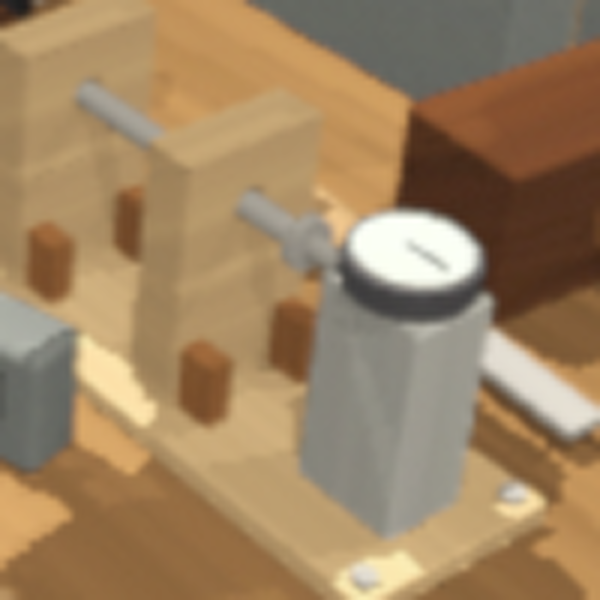

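The rod runs through both bushings. The disc has moved about 6.5 px, and 14.7 mm predicts 6.25 px. The push is 2.7 N against an expected 3.0 N. I'll check that it's holding steady, then hand in.

```bash
python3 -m pendant '[{"translation":[0,0,0],"angular":[0,0,0],"hand":-1},{"translation":[0,0,0],"angular":[0,0,0],"hand":-1},{"translation":[0,0,0],"angular":[0,0,0],"hand":-1},{"translation":[0,0,0],"angular":[0,0,0],"hand":-1},{"translation":[0,0,0],"angular":[0,0,0],"hand":-1}]' && python3 -c "
from bench import r
print(r.close_job())"
```

```text
time: 17.6
ee_pos: [0.6001, -0.0326, 0.1058]
eef_rot: [0.501, 0.499, -0.501, 0.499]
ft_force: [0.8, 2.4, -1.5]
width: 0.0207
the job is handed in; nothing more can be done
None
```

The job is done and handed in at 17.6 s: the gauge was zeroed, then the rod was threaded through both bushings, and it is still holding the plunger in.

- **Zero button:** I pressed it until it stopped, about 7 mm down with the force rising to 27 N, then let it up. I didn't check on camera that it came back up.
- **Rod:** I gripped the brown-handled rod by its handle and threaded it tip first through both bushings. No resistance showed above the sensor noise.
- **Plunger:** It should be in by about 14.5 mm, two thirds of its 22 mm travel, going by the arm's position and the fitted jig position.
    - **Camera:** the disc's shift in the top picture gives about 15 mm, ±1 mm.
    - **Push force:** it averaged 2.7 N (2.4 N in the last reading) where about 3.0 N was expected. On its own that suggests about 12 mm, but the readings vary by about 0.4 N.
- **Hold:** Position and grip stayed steady over the last half second before hand-in.
- **Things to leave alone:** I moved nothing near the chisel, pencil, tape measure or roll of tape. The chisel and tape measure look unmoved in the last pictures; the pencil and roll of tape are not in those last crops.

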